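# Tune the sprung trimmer screw into the green band

### The arm

A 6-joint arm with a two-finger parallel gripper is mounted at the origin on the work surface; the furniture and walls round the work are solid. World frame = base frame: x ahead of the robot, y to its left, z up, the work surface at z = 0. Lengths are in m, angles in rad, forces in N, time in s.
With the tool pointing down it reaches from about 0.4 to 0.825 m from the base axis. Payload 7 kg.
Tool frame: the origin (TCP) lies midway between the tips of the shut fingers; the grasp point (between the pads) lies 19 mm behind it (robot.hold_point_z is the distance from the TCP to the grasp point, in m); z points along the fingers, y is the line along which they close (so a half turn about z gives the same grasp; the last joint's range is limited). The gripper opens to 85 mm and grips with 20 to 120 N. Pads are 22 mm wide; open, the fingers measure 114 mm over their backs; the gripper's body (76 mm by 85 mm) begins 54 mm behind the grasp point. The pads swing forward as they close: fully open they stand 13 mm farther back than shut.
Start: joints at [1.596, 0.359, 0.012, 0, -1.224, -0.288], TCP at [0.175, 0.652, 0.231] pointing down, gripper open.
Joint ranges: [-3.07, 3.07], [-1.43, 2.12], [-1.02, 1.25], [-3.03, 1.67], [-3.05, -0], [-3.03, 3.03]. Speed limits (rad/s): [2.39, 2.39, 3.01, 3.14, 3.14, 3.14].

### API

Orientations are given as a unit quaternion [w, x, y, z].
In Python, from cell import robot, let_go, grab, kinematics, read_camera, camera_model, job gives the robot as it stands. The module is installed in compiled form; this text tells all that it offers. Calls block until the motion is done:
- robot.move_ptp(position, orientation): joint-space move of the TCP to a pose.
- robot.movel(position, orientation=None, rate=0.15, stop_force=None): straight line of the TCP; orientation=None keeps the orientation; rate is the mean speed in m/s. With stop_force (N) it stops when the force on the tool has changed by that much, and returns True; else False.
- robot.goto_joints(angles): joint-space move.
- let_go() and grab(): open the fingers fully, or close them until they stop; the grip force is fixed at half the most.
- robot.dwell(seconds).
- kinematics.solve_ik(position, orientation): joint angles nearest the present ones, or None.
- read_camera(name): name is "side" or "top" or "wrist"; returns (picture, depth): 400x640x3 uint8, blue, green, red; 400x640 float32, m along the optical axis (not along the pixel's ray), 0 where there is no reading.
- camera_model(name): a dict with "fx", "fy", "cx", "cy" (pixels), "origin" and "attitude" of the camera in the world; the wrist camera has in their place "hand_eye" (4x4, takes a point from camera to tool coordinates, whose origin is the TCP and whose axes are the flange's). Camera axes: x right, y up, looking along -z (the intrinsics and any distortion apply to the point x, -y, -z); pixel columns grow to the right and rows downward; lengths in m; the calibration is good to about 2 mm. A picture is of the moment at which its call begins: read the wrist's pose just before it. camera_model takes no time and is no camera call.
A pose or a line that the arm cannot do raises robot.MotionError and nothing moves.
- job.close_job(): hands the job in; it is judged then, once.
Readings, each from a call of its own:
- robot.current_time(): time.
- robot.current_joints(): joint angles.
- robot.current_joint_velocities(): joint speeds.
- robot.current_joint_efforts(): joint torques, N m.
- robot.current_tcp_pos(): TCP position.
- robot.current_tcp_rot(): TCP orientation.
- robot.current_ft_force(): force on the tool from outside, world axes, zero at the start.
- robot.current_torque(): the same for the moment, N m.
- robot.current_grip_width(): opening from 0.0 (shut) to 1.0 (fully open).
- robot.current_grip_force(): force on a finger pad.
Only numpy, scipy, OpenCV 4.12 (cv2) and the standard library are available. Lean on these libraries where they do the work, as an engineer would, in place of code of your own. Each camera call takes 0.05 s, during which the arm holds its last target. There are 200 camera calls.

### The job

Take the orange tuning tool out of its stand, press its blade gently into the slotted brass screw of the grey adjuster and turn the screw anticlockwise (seen from above) until the red pointer stands in the green band. Turn it only with the tool, never push hard enough to break the plastic blade (about 15 N), then put the tool back upright and fully down in its stand and let go, leaving the parts lying around where they are.

Things in the scene. Friction and masses are not known exactly. Their poses are not given: they have to be found in the camera images.
- tool_center (a point): Centre of the upright tuning tool, half-way up its 104 mm; z up the tool. Orange handle 24 mm (own x) by 16 mm (own y, grasp across it), from 10 mm below this point (its flat shoulder) to 52 mm above; below it a white round shank 11.6 mm across, then a plastic screwdriver blade, its 12 mm width along x. About 45 g
- blade_tip (a point): Middle of the blade's edge, 52 mm below tool_center along the tool, same axes. Blade 7 mm long, 12 mm wide (x), 2.2 mm thick (y), thinned over the last 3 mm to 1.2 mm at the edge
- stand_hole (a point): Centre of the mouth of the round through hole, 17 mm across, in the top of the grey tool stand, 50 mm above the bench. Block 56 x 56 mm on a black 72 x 72 mm foot, fixed. With the tool fully home its shoulder rests on this mouth: tool_center 10 mm above it, blade tip 42 mm below
- adjuster_screw (a point): On the brass screw's vertical axis, level with the rim of the black collar round it (bore 17.6 mm), 50 mm above the bench. The screw's face, 17 mm across, lies 1.5 to 13.5 mm below this point, how deep is not reported; across its centre runs a slot 3.6 mm wide, 3.5 mm deep. Axes are the adjuster's. The screw is sprung: it yields from about 1.5 N by up to 2.5 mm at about 7.5 N, then is hard
- green_band (a point): Middle of the green band on the white dial, 33.5 mm from the screw's axis towards the adjuster's -x, 31.5 mm above the bench; the band reaches 0.12 rad to either side
- pointer (a joint): Angle of the red pointer (32 mm long) about the screw's axis, rad, growing anticlockwise seen from above; 0 = at the middle of the green band, i.e. along the adjuster's -x. Starts at -0.9 to -0.45; stops at +-1.25
- adjuster: The grey adjuster, 92 x 92 x 30 mm without the collar, fixed to the bench, with white dial, red pointer and brass screw; origin at the centre of its underside, z up, -x towards the green band
- tuning_tool: The tuning tool; origin at the blade tip, axes as tool_center
- relay: Loose clear-topped relay 34 x 28 x 48 mm beside the adjuster, to be left alone; origin at the centre of its underside
- gland_nickel: Loose pale metal cable gland 22 x 25 x 35 mm near the adjuster, to be left alone; origin at its underside
- terminal_block: Loose white terminal block 16 x 22 x 15 mm near the adjuster, to be left alone; origin at its underside
- leak_tester: Loose black hand-held meter 167 x 67 x 36 mm left of the tool stand, to be left alone; origin at its underside
- screw_axis (a point): On the same axis, at the height of the pointer. The slot's direction is not reported: it is that of the pointer, within 0.7 rad either way, as the screw has that lost motion to each side before it carries the pointer along. Lay the blade on lightly, turn till it drops in, turn on. The screw takes 0.02 N m in the lost motion, 0.025 N m with the pointer; both stay where left
Not all that is in view belongs to the job. Leave any turquoise look-alike of the part that bears stand_hole alone.

How it is judged:
By the outcome, as a careful person would: the job done as asked, in the order asked, and still so for the second after the job is handed in, with the robot touching nothing.
It also fails if it takes over 72 s, if anything falls off the work surface, if the arm or the gripper's body presses on something with over 40 N, if the wrist force passes 120 N, or if a joint passes its speed limit or range.

## Working session

There is one attempt and no reset: what is moved stays moved. The work goes in short steps, each a Python script; the robot and the scene stay as the last script left them, time stands still between calls to the robot, and variables do not carry over. Pictures are saved under pics/ and viewed, at most 10 in all, crops included, and the job is handed in when it is done.

```bash
mkdir -p pics
python3 - <<'E'
from cell import *
import cv2, numpy as np
for n in ("top","side"):
    p,d=read_camera(n); cv2.imwrite(f"pics/{n}.png",p); np.save(n+".npy",d)
    print(n,camera_model(n))
print(camera_model("wrist")); print(robot.current_tcp_rot(),robot.current_time(),robot.hold_point_z)
E
```

```text
top {'fx': 367.6851019506994, 'fy': 367.6851019506994, 'cx': 318.19416490144977, 'cy': 199.43936134434685, 'origin': array([0.39074962, 0.00642205, 1.0266786 ]), 'attitude': array([-0.70491077, -0.03462995,  0.03969669,  0.70733708])}
side {'fx': 462.4976074756029, 'fy': 462.4976074756029, 'cx': 323.64702066117786, 'cy': 200.44293377892214, 'origin': array([ 0.26879517, -0.72759899,  0.74161684]), 'attitude': array([ 0.9039618 ,  0.40297962, -0.06166023, -0.12906783])}
{'fx': 309.3735593283821, 'fy': 309.3735593283821, 'cx': 321.58170391632063, 'cy': 196.69728096450672, 'hand_eye': array([[ 4.12154843e-04,  9.63203294e-01,  2.68773594e-01,
         6.88964398e-02],
       [ 9.99999915e-01, -3.96668728e-04, -1.11923876e-04,
        -2.84791805e-04],
       [-1.19136609e-06,  2.68773617e-01, -9.63203376e-01,
        -1.41899477e-01],
       [ 0.00000000e+00,  0.00000000e+00,  0.00000000e+00,
         1.00000000e+00]])}
[ 7.42403439e-04  9.91374006e-01 -1.31061165e-01 -7.32962725e-06] 0.1 0.0187
```

View pics/top.png

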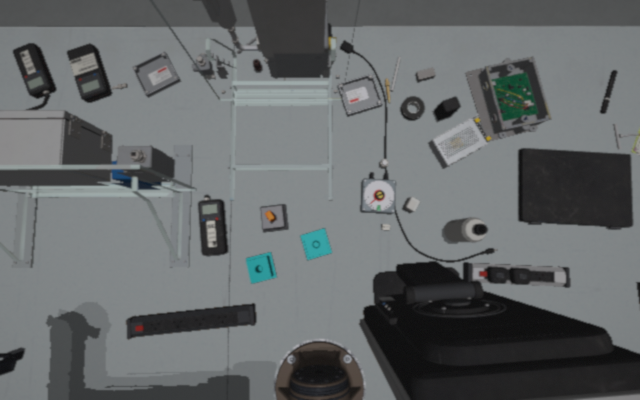

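View pics/side.png

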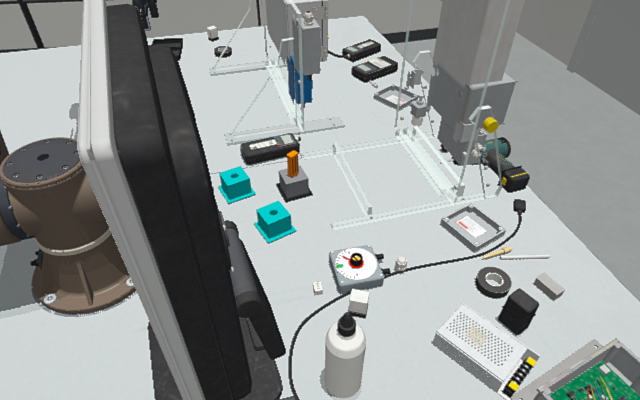

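The tool could be one of three things in the top view: the grey stand with the orange tool (272,217), or the turquoise look-alikes at (262,268) and (316,244). I choose the grey one. The adjuster is at (379,195), and its green band is on the left, near the camera, in the side view.

```bash
cat > h.py <<'E'
from cell import *
import cv2, numpy as np
from scipy.spatial.transform import Rotation as R
def rot(q): return R.from_quat([q[1],q[2],q[3],q[0]])
def quat(r): q=r.as_quat(); return [q[3],q[0],q[1],q[2]]
def down(yaw):
    "tool pointing down; tool y (closing) axis at world angle yaw+90deg, tool x at angle yaw"
    x=np.array([np.cos(yaw),np.sin(yaw),0]); z=np.array([0,0,-1.]); y=np.cross(z,x)
    return quat(R.from_matrix(np.c_[x,y,z]))
def campose(n, pos=None, q=None):
    m=camera_model(n)
    if n!="wrist": return m,rot(m["attitude"]).as_matrix(),np.array(m["origin"])
    T=np.eye(4); T[:3,:3]=rot(q).as_matrix(); T[:3,3]=pos; T=T@m["hand_eye"]
    return m,T[:3,:3],T[:3,3]
def ray(cam,u,v):
    m,A,o=cam
    return A@np.array([(u-m["cx"])/m["fx"],-(v-m["cy"])/m["fy"],-1.])
def at_z(cam,u,v,z):
    r=ray(cam,u,v); o=cam[2]; return o+r*(z-o[2])/r[2]
def project(cam,p):
    m,A,o=cam; c=A.T@(np.asarray(p)-o); return m["cx"]-m["fx"]*c[0]/c[2], m["cy"]+m["fy"]*c[1]/c[2]
def cloud(cam,d):
    m,A,o=cam; v,u=np.mgrid[:400,:640]
    P=np.stack([(u-m["cx"])/m["fx"]*d,-(v-m["cy"])/m["fy"]*d,-d],-1)
    return P@A.T+o
E
python3 - <<'E'
from h import *
c=campose("top"); d=np.load("top.npy"); P=cloud(c,d)
for n,u,v,z in [("stand",273,217,.05),("tool",271,214,.112),("adj",379,195,.05),("relay",411,204,.048),("term",386,227,.015),("t1",262,268,.05),("t2",316,244,.05)]:
    print(n,at_z(c,u,v,z).round(3),P[v,u].round(3))
p,_=None,None
H=P[...,2].copy(); H[d==0]=np.nan
Q=P.reshape(-1,3); Q=Q[d.ravel()>0]
cs=campose("side"); ds=np.load("side.npy"); S=cloud(cs,ds).reshape(-1,3)[ds.ravel()>0]
Q=np.r_[Q,S]
# height grid 5cm
xs=np.arange(-.0,.95,.05); ys=np.arange(.6,-.5,-.05)
print("y:",ys.round(2))
for x in xs[::-1]:
    print(f"{x:.2f}",*[f"{int(100*max(Q[(abs(Q[:,0]-x)<.025)&(abs(Q[:,1]-y)<.025)][:,2],default=-.09)):4d}" for y in ys])
a=cv2.imread("pics/top.png")[165:255,220:440]; b=cv2.imread("pics/side.png")[130:330,210:430]
cv2.imwrite("pics/c1.png",np.vstack([cv2.resize(a,None,fx=3,fy=3,interpolation=2),cv2.resize(b[:105],None,fx=3,fy=3,interpolation=2)]))
cv2.imwrite("pics/c2.png",cv2.resize(b,(660,600),interpolation=2))
E
```

```text
stand [0.447 0.119 0.05 ] [0.444 0.112 0.112]
tool [0.451 0.117 0.112] [0.451 0.117 0.113]
adj [ 0.505 -0.164  0.05 ] [ 0.507 -0.166  0.039]
relay [ 0.481 -0.249  0.048] [ 0.481 -0.248  0.051]
term [ 0.421 -0.187  0.015] [ 0.421 -0.187  0.018]
t1 [0.314 0.147 0.05 ] [0.314 0.147 0.049]
t2 [0.376 0.005 0.05 ] [0.375 0.005 0.007]
y: [ 0.6   0.55  0.5   0.45  0.4   0.35  0.3   0.25  0.2   0.15  0.1   0.05
 -0.   -0.05 -0.1  -0.15 -0.2  -0.25 -0.3  -0.35 -0.4  -0.45]
0.90    3    2    2    2    2    6    7   15    9   11    1    2   30   15    1    1    0    1    0    2    0    0
0.85    4    1    2    2    2    7   10   26   30   38    3    0   46   26    2    2    1    1    2    2    0    6
0.80    4    1    2    2    0    0   37   46   45   43   42   46   46   48    2    2    2    2    2    0    0    6
0.75    0    0    0    0    0    0    0   44   46    5   48   47   47   48    2    2    2    2    2    7    7    4
0.70    0    0    0    0    0    0    0    2    0    0    0    0    0    2    0    0    1    0    0    5    4    4
0.65   31   31   31    0    1    1    0    2    0    0   
[... 853 characters left out ...]
   4    7
0.25    0    0    0    0    0    0    0    0    0    1    0    0    0    0    0   51   54   55   55   55   55   54
0.20   31    0    4    4    4    4    4    4    4    4    0    0    0    0   55   56   56   56   56   56   56   56
0.15   33   32    4    5    4    4    4    4    4    4    0    0    0    0   50   56   56   56   56    1   -9   -9
0.10    0    0    0    0    0    0    0    0    0    0    1   25   26   26    2    0    1    1    1    1   -9   -9
0.05    0    0    0    0    0    0    0    0    0    0    1   27   28   28    4    0    0    0    0   -9   -9   -9
-0.00    0    0    0    0    0    0    0    0    0    0    7   28   28   28   11    0    0    0    0   -9   -9   -9
```

View pics/c1.png

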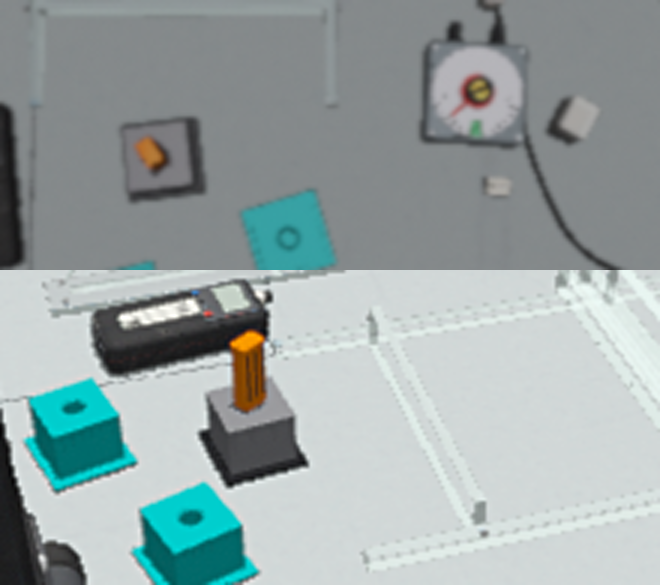

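Run:
```python
from h import *
for y in (-1.5,-.5,0,.5,1.5):
    s=kinematics.solve_ik([.45,.118,.3],down(y)); print(y,None if s is None else np.round(s,2))
    s=kinematics.solve_ik([.505,-.165,.2],down(y)); print("  adj",None if s is None else np.round(s,2))
p=robot.current_tcp_pos()
robot.movel([p[0],p[1],.45],rate=.3)
s=kinematics.solve_ik([.44,.118,.27],down(0.))
robot.move_ptp([.44,.118,.45],down(0.))
robot.movel([.44,.118,.24],rate=.25)
P,q=robot.current_tcp_pos(),robot.current_tcp_rot()
im,d=read_camera("wrist"); cv2.imwrite("pics/w1.png",im); np.savez("w1.npz",p=P,q=q,d=d)
print(P,robot.current_joints(),robot.current_time())
```

```text
-1.5 [ 0.68 -0.04 -0.31  0.   -1.29 -0.61]
  adj [ 0.05  0.15 -0.35  0.   -1.07  0.02]
-0.5 [ 0.68 -0.04 -0.31  0.   -1.29  0.39]
  adj [ 0.05  0.15 -0.35  0.   -1.07  1.02]
0 [ 0.68 -0.04 -0.31  0.   -1.29  0.89]
  adj [ 0.05  0.15 -0.35  0.   -1.07  1.52]
0.5 [ 0.68 -0.04 -0.31  0.   -1.29  1.39]
  adj [ 0.05  0.15 -0.35  0.   -1.07  2.02]
1.5 [ 0.68 -0.04 -0.31  0.   -1.29  2.39]
  adj [ 0.05  0.15 -0.35  0.   -1.07  3.02]
[0.44072452 0.11853816 0.24114148] [ 6.96855847e-01 -1.91266536e-02 -4.31205378e-01  5.27852918e-04
 -1.15647372e+00  8.74191427e-01] 4.15
```

View pics/w1.png

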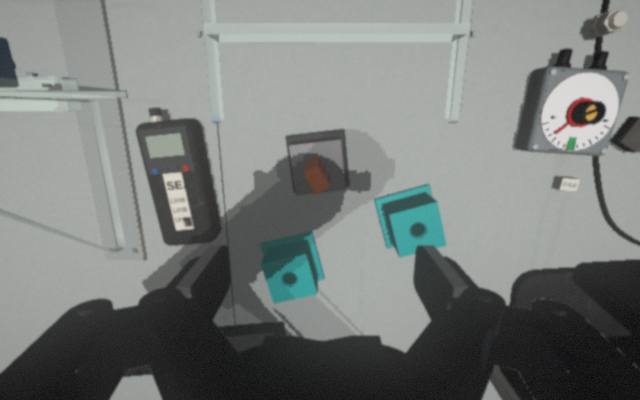

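The orange tool is in the grey stand at (316,175), dark in the arm's shadow. The adjuster is at (582,112). I'll check both close up.

Run:
```python
from h import *
im=cv2.imread("pics/w1.png")
a=cv2.resize(im[120:205,275:375],None,fx=6,fy=6,interpolation=2); a=cv2.convertScaleAbs(a,alpha=2)[:510]
cv2.imwrite("pics/w1c.png",a)
z=np.load("w1.npz"); c=campose("wrist",z["p"],z["q"]); P=cloud(c,z["d"])
hsv=cv2.cvtColor(im,cv2.COLOR_BGR2HSV); m=(hsv[...,0]<20)&(hsv[...,1]>120)
m[:120]=0;m[205:]=0;m[:,:285]=0;m[:,360:]=0
m&=abs(P[...,2]-.112)<.006
q=P[m]; print(len(q),q.mean(0))
r=cv2.minAreaRect((q[:,:2]*1000).astype(np.float32)); print(r,np.median(q[:,2]))
```

```text
304 [0.45008573 0.12347906 0.11118255]
((450.34930419921875, 123.39997863769531), (22.384714126586914, 13.951726913452148), 31.397096633911133) 0.11121067844336746
```

View pics/w1c.png

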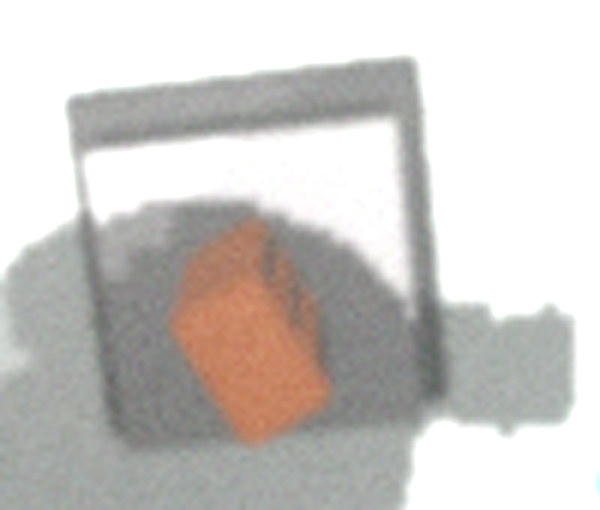

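The tool is clearly orange and in the grey stand, with its long axis at about 31° in the world frame. Before going to the adjuster I'll check how the arm lies relative to the black machine, and measure the stand and adjuster from depth.

Run:
```python
from h import *
p,d=read_camera("top"); cv2.imwrite("pics/top2.png",p); np.save("top2.npy",d)
z=np.load("w1.npz"); c=campose("wrist",z["p"],z["q"]); P=cloud(c,z["d"])
def rect(lo,hi,cx,cy,r=.06):
    m=(P[...,2]>lo)&(P[...,2]<hi)&(np.hypot(P[...,0]-cx,P[...,1]-cy)<r); q=P[m]
    return m.sum(), cv2.minAreaRect((q[:,:2]*1000).astype(np.float32)), np.median(q[:,2])
print("stand",rect(.042,.058,.447,.122,.05)); print("adj",rect(.022,.035,.505,-.165,.075))
im=cv2.imread("pics/w1.png"); b=cv2.cvtColor(im,cv2.COLOR_BGR2HSV)
cl=im[55:165,515:640]; cv2.imwrite("pics/adj.png",cv2.resize(cl,None,fx=5,fy=5,interpolation=2))
```

```text
stand (np.int64(1979), ((449.6896057128906, 123.40216064453125), (56.1070442199707, 55.9786376953125), 6.548307418823242), np.float64(0.049262896768509534))
adj (np.int64(6560), ((509.729736328125, -177.9028778076172), (120.75422668457031, 96.3210678100586), 86.51793670654297), np.float64(0.02984646830845647))
```

View pics/top2.png

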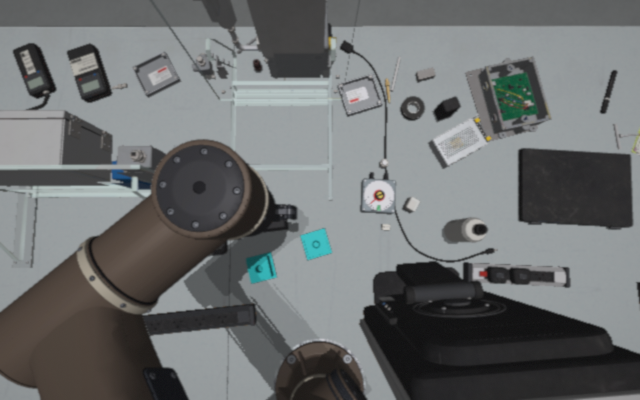

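The arm lies to the left of the TCP, so it stays clear of the machine on the right when reaching the adjuster at (379,195). Now I'll grasp the tool.

Run:
```python
from h import *
q=down(.548); x,y=.450,.1234
robot.move_ptp([x,y,.17],q)
robot.movel([x,y,.066],rate=.12,stop_force=8)
print(robot.current_tcp_pos(),robot.current_ft_force())
grab(); print(robot.current_grip_width(),robot.current_grip_force(),robot.current_ft_force().round(2),robot.current_tcp_pos())
robot.movel([x,y,.135],rate=.12)
print(robot.current_tcp_pos(),robot.current_grip_width(),robot.current_ft_force().round(2))
# to a viewing pose short of the adjuster, camera side towards it
qv=down(0.)
ax,ay=.505,-.165
robot.move_ptp([ax-.085,ay,.19],qv)
robot.dwell(.1)
P,qq=robot.current_tcp_pos(),robot.current_tcp_rot()
im,d=read_camera("wrist"); cv2.imwrite("pics/w2.png",im); np.savez("w2.npz",p=P,q=qq,d=d)
print(P,robot.current_joints().round(2),robot.current_time(),robot.current_ft_force().round(2))
```

```text
[0.45049414 0.12374096 0.06669539] [-0.2020477  -0.07084179  0.46496329]
0.1782856022378569 58.320897817611694 [-0.49 -0.2   2.63] [0.45011175 0.12339948 0.06619899]
[0.44951001 0.12315991 0.13436587] 0.1775643080800048 [ 0.55  0.56 -1.22]
[ 0.42026721 -0.16412515  0.18957222] [ 0.07  0.02 -0.52 -0.   -1.03  1.51] 8.45 [-0.54  0.26 -1.03]
```

View pics/w2.png

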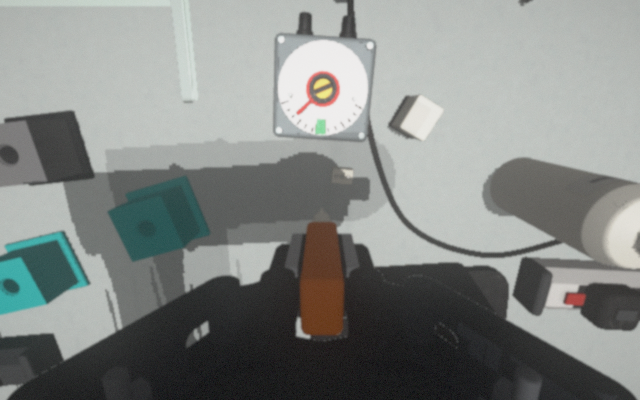

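Run:
```python
from h import *
im=cv2.imread("pics/w2.png"); cv2.imwrite("pics/w2c.png",cv2.resize(im[55:145,270:380],None,fx=6.6,fy=6.6,interpolation=2)) 
z=np.load("w2.npz"); c=campose("wrist",z["p"],z["q"]); P=cloud(c,z["d"])
m=(P[...,2]>.04)&(P[...,2]<.06)&(np.hypot(P[...,0]-.505,P[...,1]+.165)<.03); q=P[m]; print(m.sum(),q.min(0),q.max(0),(cv2.minEnclosingCircle((q[:,:2]*1000).astype(np.float32))))
m=(P[...,2]>.022)&(P[...,2]<.037)&(np.hypot(P[...,0]-.505,P[...,1]+.165)<.075); k,l=cv2.connectedComponents(m.astype(np.uint8)); lab=l[75,290]; q=P[l==lab]
print(lab,cv2.minAreaRect((q[:,:2]*1000).astype(np.float32)))
print(P[82:96:2,316:330:2,2].round(3))
```

```text
564 [ 0.4961982  -0.17638059  0.04000364] [ 0.51995453 -0.15301046  0.051175  ] ((508.06878662109375, -164.53939819335938), 12.107966423034668)
1 ((508.7076110839844, -164.66346740722656), (92.2611312866211, 93.21027374267578), 86.46102142333984)
[[0.043 0.042 0.044 0.043 0.043 0.042 0.044]
 [0.043 0.042 0.043 0.044 0.043 0.042 0.039]
 [0.044 0.043 0.044 0.04  0.039 0.041 0.04 ]
 [0.042 0.04  0.039 0.038 0.039 0.04  0.042]
 [0.039 0.04  0.04  0.04  0.043 0.043 0.042]
 [0.039 0.039 0.043 0.044 0.044 0.043 0.043]
 [0.042 0.044 0.044 0.043 0.044 0.043 0.042]]
```

View pics/w2c.png

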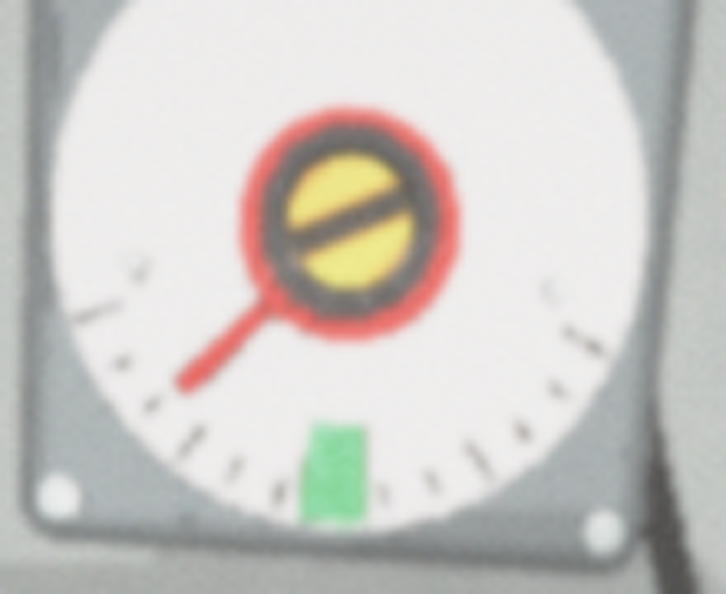

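The close crop shows the screw centre at about (350,220), the slot running from (300,240) to (400,193), the pointer tip at (185,385) and the green band at (335,475). The pointer is roughly 0.8 rad short and the slot is clearly visible. To cancel the hand-eye error I'll measure the screw from several yaws.

```bash
cat >> h.py <<'E'
def yellow(im,P,cx,cy):
    hsv=cv2.cvtColor(im,cv2.COLOR_BGR2HSV)
    m=(abs(hsv[...,0].astype(int)-27)<9)&(hsv[...,1]>90)&(hsv[...,2]>70)&(np.hypot(P[...,0]-cx,P[...,1]-cy)<.02)
    v,u=np.nonzero(m); (a,b),r=cv2.minEnclosingCircle(np.c_[u,v].astype(np.float32)) 
    return m,u.mean(),v.mean(),a,b,r
E
python3 - <<'E'
from h import *
z=np.load("w2.npz"); c=campose("wrist",z["p"],z["q"]); im=cv2.imread("pics/w2.png")
w=lambda u,v,zz: at_z(c,270+u/6.6,55+v/6.6,zz)[:2]
C=np.array([.508,-.1645]); 
s=w(400,193,.0435)-w(300,240,.0435); print("slot yaw",np.arctan2(s[1],s[0]))
g=w(335,475,.0315)-C; t=w(185,385,.0315)-C
ga,pa=np.arctan2(g[1],g[0]),np.arctan2(t[1],t[0]); print("band",ga,np.hypot(*g),"pointer",pa,np.hypot(*t),"rel",(pa-ga+np.pi)%(2*np.pi)-np.pi)
print("tip px",project(c,z["p"]+[0,0,-.058]), "at x+-6mm",project(c,z["p"]+[.006,0,-.058]))
rows=[]
for yaw in (0.4,-.5,-1.3):
    X=np.array([np.cos(yaw),np.sin(yaw)])
    p=C-.075*X; robot.move_ptp([*p,.18],down(yaw)); robot.dwell(.15)
    P,q=robot.current_tcp_pos(),robot.current_tcp_rot(); im,d=read_camera("wrist")
    cv2.imwrite(f"pics/y{yaw}.png",im); np.savez(f"y{yaw}.npz",p=P,q=q,d=d)
    c=campose("wrist",P,q); m,u,v,a,b,r=yellow(im,cloud(c,d),*C)
    ya=np.arctan2(*rot(q).as_matrix()[:2,0][::-1])
    rows.append((ya,at_z(c,u,v,.0435)[:2],at_z(c,a,b,.0435)[:2])); print(yaw,ya,m.sum(),rows[-1][1].round(4),rows[-1][2].round(4),r)
for k in (1,2):
    A=[];B=[]
    for r in rows:
        cc,ss=np.cos(r[0]),np.sin(r[0]); A+=[[1,0,cc,-ss],[0,1,ss,cc]]; B+=list(r[k])
    print(np.linalg.lstsq(np.array(A),np.array(B),rcond=None)[:2])
print(robot.current_time(),robot.current_ft_force())
E
```

```text
slot yaw -1.150252996080833
band 3.1030631329758127 0.034077032889994294 pointer 2.3341289886762215 0.03128801872481126 rel -0.7689341442995912
tip px (np.float64(321.62608810617473), np.float64(215.2188151690935)) at x+-6mm (np.float64(321.64628731728914), np.float64(206.82706215185263))
0.4 0.39897224010423543 235 [ 0.5083 -0.1645] [ 0.5083 -0.1647] 10.119850158691406
-0.5 -0.4996277480520549 230 [ 0.5082 -0.1649] [ 0.5082 -0.165 ] 10.056934356689453
-1.3 -1.299170424003476 208 [ 0.5077 -0.1656] [ 0.5079 -0.1649] 10.030659675598145
(array([ 5.07531401e-01, -1.64698697e-01,  7.66935354e-04, -8.59659009e-06]), array([7.3130403e-08]))
(array([ 5.08018697e-01, -1.64651391e-01,  2.45581577e-04, -2.09583613e-04]), array([6.48552782e-09]))
11.3917 [-0.35335413 -1.01700517 -0.92245306]
```

```bash
cat >> h.py <<'E'
C=np.array([.508,-.1648])
def st(tag=""):
    p=robot.current_tcp_pos(); M=rot(robot.current_tcp_rot()).as_matrix()
    print(tag,"err",((p[:2]-C)*1e3).round(2),"tipz",round((p[2]-.0582)*1e3,2),"yaw",round(np.arctan2(M[1,0],M[0,0]),3),"tilt",M[:2,2].round(4),"F",robot.current_ft_force().round(2),"Tz",robot.current_torque().round(3),"t",round(robot.current_time(),2),"g",round(robot.current_grip_width(),3))
E
python3 - <<'E'
from h import *
q=down(-1.15)
robot.move_ptp([*C,.140],q); robot.dwell(.2); st("above")
robot.movel([*C,.113],rate=.05); robot.dwell(.3); st("hover")
hit=robot.movel([*C,.0935],rate=.012,stop_force=2.0); st(f"hit {hit}"); robot.dwell(.3); st("settled")
im,d=read_camera("wrist"); cv2.imwrite("pics/in.png",im)
E
```

```text
above err [0.32 0.55] tipz 82.57 yaw -1.149 tilt [0.0014 0.    ] F [0.35 0.03 0.05] Tz [-0.043 -0.016  0.017] t 12.03 g 0.18
hover err [ 0.12 -0.04] tipz 55.05 yaw -1.15 tilt [0.0005 0.    ] F [-0.37  0.09 -0.89] Tz [0.051 0.002 0.036] t 13.02 g 0.178
hit True err [-0.12 -0.02] tipz 39.27 yaw -1.15 tilt [-0.0006 -0.0001] F [ 0.31 -0.71  2.74] Tz [ 0.118 -0.116 -0.002] t 14.18 g 0.178
settled err [-0.22  0.01] tipz 39.22 yaw -1.15 tilt [-0.0007 -0.    ] F [1.41 0.49 1.81] Tz [ 0.016 -0.501  0.018] t 14.48 g 0.178
```

Run:
```python
from h import *
z=robot.current_tcp_pos()[2]
for yaw in (-1.05,-.9,-.7,-.45):
    robot.movel([*C,.0972],down(yaw)); robot.dwell(.1); st(f"{yaw}")
    if np.abs(robot.current_ft_force()).max()>8: break
```

```text
-1.05 err [-0.26 -0.1 ] tipz 38.94 yaw -1.053 tilt [-0.0005 -0.0001] F [-0.16 -0.45  2.3 ] Tz [-0.364  0.189 -0.021] t 14.88 g 0.184
-0.9 err [-0.3  -0.09] tipz 38.93 yaw -0.904 tilt [-0.0006 -0.0001] F [-0.2  -1.46  4.85] Tz [-0.613  0.511 -0.014] t 15.28 g 0.179
-0.7 err [-0.2  -0.01] tipz 38.92 yaw -0.704 tilt [-0.0004 -0.    ] F [-1.54 -1.15  3.82] Tz [-0.666  0.616  0.001] t 15.73 g 0.178
-0.45 err [-0.13 -0.01] tipz 38.94 yaw -0.454 tilt [-0.0002  0.    ] F [-1.41 -0.84  3.66] Tz [-0.496  0.726 -0.016] t 16.23 g 0.178
```

Run:
```python
from h import *
for yaw in (-.2,.05,.25,.45):
    robot.movel([*C,.0972],down(yaw)); robot.dwell(.1); st(f"{yaw}")
    if np.abs(robot.current_ft_force()).max()>9: break
P,q=robot.current_tcp_pos(),robot.current_tcp_rot()
im,d=read_camera("wrist"); np.savez("w3.npz",p=P,q=q,d=d); cv2.imwrite("pics/w3.png",im)
t,_=read_camera("top"); c=campose("wrist",P,q); u,v=map(int,project(c,[*C,.04])); print(u,v)
cv2.imwrite("pics/w3c.png",cv2.resize(im[max(v-110,0):v+110,u-130:u+130],None,fx=2.7,fy=2.7,interpolation=2)); print(max(v-110,0),u-130)
```

```text
-0.2 err [-0.09  0.05] tipz 38.94 yaw -0.204 tilt [-0.0002  0.0001] F [-1.63 -0.56  2.91] Tz [-0.257  0.715 -0.01 ] t 16.73 g 0.182
0.05 err [-0.05  0.06] tipz 38.97 yaw 0.046 tilt [-0.0001  0.0001] F [-2.19  0.54  2.96] Tz [0.021 0.803 0.021] t 17.23 g 0.179
0.25 err [-0.03  0.06] tipz 38.97 yaw 0.246 tilt [-0.      0.0001] F [-2.06  1.75  4.35] Tz [ 0.237  0.794 -0.022] t 17.68 g 0.18
0.45 err [-0.06  0.07] tipz 38.98 yaw 0.446 tilt [-0.      0.0001] F [-1.86  1.4   3.05] Tz [0.631 0.844 0.01 ] t 18.13 g 0.181
321 215
105 191
```

View pics/w3c.png

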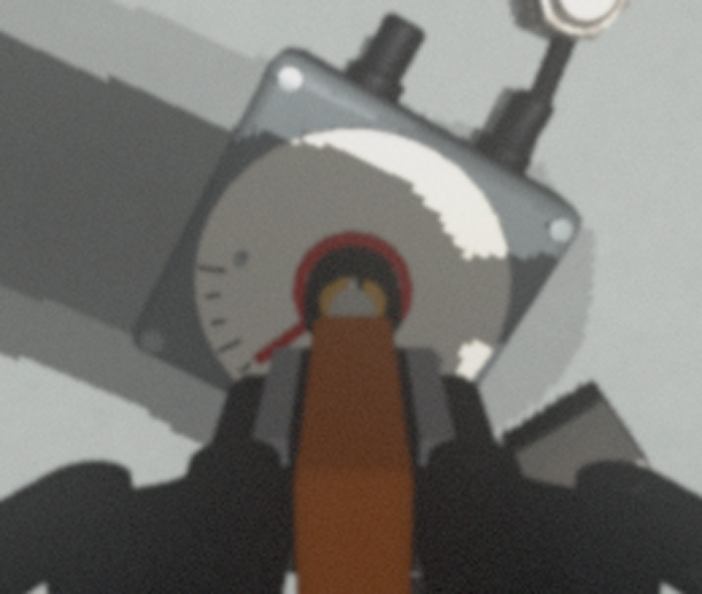

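The blade is in the slot, and the red pointer's tip is at (260,358) in the crop. I'll compute its angle in code and keep measuring as I turn.

```bash
cat >> h.py <<'E'
def pointer():
    P,q=robot.current_tcp_pos(),robot.current_tcp_rot(); im,d=read_camera("wrist"); c=campose("wrist",P,q)
    hsv=cv2.cvtColor(im,cv2.COLOR_BGR2HSV); h=hsv[...,0].astype(int); W=cloud(c,d)[...,:2]-C; r=np.hypot(W[...,0],W[...,1])
    out=[]
    for m in [((h<8)|(h>172))&(hsv[...,1]>110)&(r>.019)&(r<.033), (abs(h-70)<20)&(hsv[...,1]>80)&(r>.027)&(r<.04)]:
        k=W[m].mean(0) if m.sum() else np.array([np.nan]*2); out+=[m.sum(),np.arctan2(k[1],k[0])%(2*np.pi)]
    return im,out
E
python3 - <<'E'
from h import *
z=np.load("w2.npz"); 
print(pointer()[1])
for yaw in (.55,.62):
    robot.movel([*C,.0972],down(yaw)); robot.dwell(.1); st(f"{yaw}"); print(pointer()[1])
E
```

```text
[np.int64(35), np.float64(2.6559460404766737), np.int64(9), np.float64(0.6334444330755085)]
0.55 err [-0.06  0.05] tipz 38.97 yaw 0.547 tilt [-0.0001  0.0001] F [-1.77  1.62  3.93] Tz [ 0.812  0.949 -0.037] t 18.63 g 0.182
[np.int64(41), np.float64(2.7348360116565154), np.int64(12), np.float64(0.35442368903849064)]
0.62 err [-0.08  0.03] tipz 38.95 yaw 0.618 tilt [-0.0001  0.0001] F [-1.97  3.39  3.13] Tz [ 0.994  1.026 -0.053] t 19.03 g 0.179
[np.int64(38), np.float64(2.802696395911028), np.int64(4), np.float64(1.6826419920195992)]
```

Run:
```python
from h import *
for yaw in (.75,.87):
    robot.movel([*C,.0972],down(yaw)); robot.dwell(.1); st(f"{yaw}"); print(pointer()[1])
robot.movel([*C,.125],rate=.05); st("up")
yaw=.2; X=np.array([np.cos(yaw),np.sin(yaw)])
robot.move_ptp([*(C-.075*X),.18],down(yaw)); robot.dwell(.15); im,o=pointer(); print(o,"rel",o[1]-o[3]); st()
cv2.imwrite("pics/w4.png",im)
```

```text
0.75 err [-0.05  0.05] tipz 38.97 yaw 0.747 tilt [-0.0001  0.    ] F [-2.96  3.05  4.2 ] Tz [1.148e+00 1.112e+00 1.000e-03] t 19.47 g 0.179
[np.int64(40), np.float64(2.9637387295397732), np.int64(25), np.float64(2.436820063671145)]
0.87 err [-0.08  0.04] tipz 38.96 yaw 0.866 tilt [-0.0001  0.0001] F [-3.38  3.66  3.86] Tz [ 1.254  1.282 -0.017] t 19.88 g 0.184
[np.int64(45), np.float64(3.077749421302919), np.int64(53), np.float64(3.028364533150315)]
up err [-0.02  0.01] tipz 66.83 yaw 0.87 tilt [0.0003 0.0001] F [-0.19 -0.27 -0.38] Tz [ 0.013 -0.012 -0.019] t 20.64 g 0.181
[np.int64(31), np.float64(3.0913455240247214), np.int64(51), np.float64(3.0750784582758097)] rel 0.01626706574891168
 err [-73.26 -14.75] tipz 120.99 yaw 0.202 tilt [-0.0015 -0.    ] F [-0.34  0.33  0.3 ] Tz [ 0.014 -0.025  0.001] t 21.51 g 0.179
```

Run:
```python
from h import *
q=down(.548); S=[.4499,.1234]
robot.move_ptp([*S,.16],q); robot.dwell(.2); print(robot.current_tcp_pos())
robot.movel([*S,.125],rate=.08); robot.dwell(.2); print(robot.current_tcp_pos())
h=robot.movel([*S,.0645],rate=.03,stop_force=4); print(h,robot.current_tcp_pos(),robot.current_ft_force().round(2),robot.current_torque().round(2),robot.current_time())
```

```text
[0.45012453 0.12241678 0.16006258]
[0.45022767 0.12362311 0.12552455]
True [0.44991514 0.12339681 0.06618857] [-2.16 -0.22  4.91] [-0.    0.34  0.04] 25.4667
```

Shoulder contact came at TCP z = 0.0662, the same height as at the grasp, so the tool is fully home. Now I'll release it, withdraw and check.

Run:
```python
from h import *
let_go(); robot.dwell(.2); print(robot.current_ft_force().round(2))
robot.movel([.4499,.1234,.16],rate=.1)
robot.movel([.44,.118,.24],down(0.),rate=.2); robot.dwell(.3)
P,q=robot.current_tcp_pos(),robot.current_tcp_rot(); im,d=read_camera("wrist"); W=cloud(campose("wrist",P,q),d)
hsv=cv2.cvtColor(im,cv2.COLOR_BGR2HSV); m=(hsv[...,0]<20)&(hsv[...,1]>120)&(abs(W[...,2]-.112)<.008)&(np.hypot(W[...,0]-.45,W[...,1]-.123)<.04)
print(m.sum(),W[m].mean(0),np.median(W[m][:,2]),cv2.minAreaRect((W[m][:,:2]*1000).astype(np.float32)),robot.current_time())
a=cv2.resize(im[110:210,270:390],(600,500)); b=cv2.resize(im[40:170,500:640],(600,557)); 
cv2.imwrite("pics/fin.png",cv2.resize(np.hstack([a,b[:500]]),(800,333)))
```

```text
[-0.18 -0.54 -0.19]
327 [0.45004    0.12261231 0.11114975] 0.11113106040285542 ((450.1935119628906, 122.637939453125), (21.906291961669922, 13.69197940826416), 32.33915328979492) 28.4917
```

View pics/fin.png

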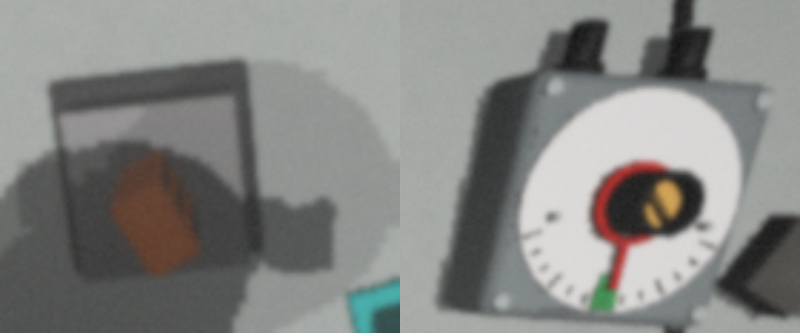

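The tool stands upright in the grey stand (155,215), its top at the same height as before. The pointer's tip (615,285) lies on the green band (603,295).

```bash
python3 -c "
from cell import *
print(job.close_job())"
```

```text
the job is handed in; nothing more can be done
None
```

The job is handed in: I turned the screw until the pointer stood about 0.02 rad from the middle of the green band, with about 5 N at most read pressing down, then put the tool back upright and fully down and let go, after about 28 s on the robot's clock.

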